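Set a board against the hidden length stop of a sloping drilling jig and clamp it

TASK

Load the upright timber offcut into the sloping drilling jig, ready for drilling: stand it on edge in the cradle and slide it endways under the drill-guide head until you feel it come up gently, without ramming, against the length stop hidden inside. Then push the clamp lever all the way over so that the offcut is held there against the fence and the stop, and let go.

Things in the scene. Friction and masses are not known exactly. Their poses are not given: they have to be found in the camera images.
- offcut_mid (a point): the workpiece: a sawn softwood offcut 38 x 185 x 89 mm (x, y, z), 0.2 to 0.42 kg, standing at the start on a 38 mm wide edge on the bench to the right of the jig. This point is its exact centre, 44.5 mm above its underside; its y axis runs along the 185 mm, z is up. Both ends are alike: either may go in first. Grasp it across the 38 mm
- cradle: fixed sloping cradle of the drilling jig. Its frame is tilted 30 degrees: x uphill, away from the robot; y along the cradle to the left, the way the offcut slides in; z square to its floor, leaning back to the robot. Origin on the floor's face. Floor: y -125 to 150 mm, x -37 to 120. Low fence on the downhill side: inner face x = -19, 36 mm high. A seated offcut's centre is at x = 0, z = 44.5
- guide_mouth (a point): on the floor, in the open mouth of the drill-guide head (cradle frame 0, 60, 0 mm; same axes). The head bridges the cradle from here to 102 mm further along y. Inside: fence cheek at x = -19, other cheek at x = +24, ceiling 94 mm above the floor; the head's top is at 104 mm (110 at the bushes). The face of a length stop (length_stop; rubber-faced, gives 1 mm at 15 N), unseen and set anew each time, is 25 to 60 mm beyond the mouth
- clamp_lever (a joint): cam clamp lever on the uphill side of the head, rad: 0 to 0.25 at the start (open; at 0 it leans 0.32 rad uphill from the cradle's z axis), 1.2 = pushed right over uphill (closed). It stays where it is left; 2 to 4 N at the grip moves it. Going over, it drives a sprung rubber foot 9 mm through the cut-away in the head, pressing the offcut to the fence with about 9 N
- lever_end (a point): point on the axis of the lever's round black grip (17 mm thick), 80 mm from the pivot and 22 mm from the lever's tip; moves with the lever. The pivot axis is parallel to the cradle's y, at x = 72, y = 74, z = 22 mm in the cradle frame

How it is judged:
By the outcome, as a careful person would: the job done as asked, in the order asked, and still so for the second after the job is handed in, with the robot touching nothing.
It also fails if it takes over 61 s, if anything falls off the work surface, if the arm or the gripper's body presses on something with over 40 N, if the wrist force passes 120 N, or if a joint passes its speed limit or range.

ROBOT

A 6-joint arm with a two-finger parallel gripper is mounted at the origin on a cart in front of the work surface, level with it; the furniture and walls round the work are solid. World frame = base frame: x ahead of the robot, y to its left, z up, the work surface at z = 0. Lengths are in m, angles in rad, forces in N, time in s.
With the tool pointing down it reaches from about 0.3 to 0.775 m from the base axis. Payload 14.6 kg.
Tool frame: the origin (TCP) lies where the fingers leave the gripper's body, on its centre line; the fingertips stand 73 mm ahead of it and the grasp point (between the pads) lies 54 mm ahead of it; z points along the fingers, y is the direction in which the jaws open and shut (so a half turn about z gives the same grasp; the last joint's range is limited). The gripper opens to 85 mm and grips with 20 to 120 N. Pads are 22 mm wide; open, the fingers measure 114 mm over their backs; the gripper's body (76 mm by 85 mm) begins 54 mm behind the grasp point. The pads swing forward as they close: fully open they stand 13 mm farther back than shut.
Start: joints at [-1.261, 0.3, 1.521, -0, 1.321, -0.067], TCP at [0.202, -0.511, 0.304] pointing down, gripper open.
Joint ranges: [-3.03, 3.03], [-0.79, 2.21], [0.23, 2.52], [-1.04, 4.18], [0, 3.07], [-2.55, 2.55]. Speed limits (rad/s): [2.22, 2.22, 2.57, 3.14, 3.14, 3.14].

INTERFACE

Orientations are given as a rotation vector (axis times angle).
In Python, from rig import r gives the robot as it stands.
- The arm moves only by the tool servo_tool, never from a script. Its argument "targets" is a list of rows, each an object with "xyz": the shift along the tool's x, y, z in m, a list of three; "roll": the turn about the tool's z in rad. In form: [{"xyz": [x, y, z], "roll": roll}, ...]. A call has 1 to 8 rows; each row shifts and turns the pose as measured when the row begins, along the tool's axes as they then stand; what a row does not reach is not made up. A row lasts 1/12 s, in which the tool goes at most 41.7 mm and 7.16 degrees, less where a joint would pass 70% of its speed; a pose out of reach is approached as far as the arm can. A call is refused whole if a number of a shift passes 0.0417 or a number of a turn 0.125, either way. A call with a gripper value outside its range is refused whole. "jaw" is the closure, from -1 (fully open) to 1 (shut), set as the call begins (left out, the last holds). The fingers move at their own pace and stop on an object; "squeeze" is the grip in N (left out, the last holds). Time passes only in rows, so rows that do not move let the fingers close. It gives the time, the measured TCP pose, the force and the opening at its end, in the units of the state.
- r.get_obs(): the state, without advancing time (a new reading comes with each control period).
- r.read_camera(name): name is "scene" or "top"; returns the picture (420x560x3 uint8, red, green, blue); there is no depth.
- r.camera_info(name): a dict with "K" (3x3 intrinsics, pixels), "distortion" ([k1, k2, p1, p2, k3] as OpenCV has them; the pictures are not rectified), "extrinsics" (4x4, takes a point from camera to world coordinates). Camera axes: x right, y up, looking along -z (the intrinsics and any distortion apply to the point x, -y, -z); pixel columns grow to the right and rows downward; lengths in m; the calibration is good to about 2 mm. A picture is of the moment at which its call begins. camera_info takes no time and is no camera call.
- r.sign_off(): hands the job in, once; it reports no verdict.
The state is a dict: "time": time; "joints": joint angles; "joint_velocities": joint speeds; "joint_efforts": joint torques, N m; "ee_pos": TCP position; "eef_rot": TCP orientation; "contact_force": force on the tool from outside, world axes, zero at the start; "torque": the same for the moment, N m; "gripper_width": opening from 0.0 (shut) to 1.0 (fully open).
Only numpy, scipy, OpenCV 4.12 (cv2) and the standard library are available. Lean on these libraries where they do the work, as an engineer would, in place of code of your own. Each camera call takes 0.05 s, during which the arm holds its last target.

## Working session

There is one attempt and no reset: what is moved stays moved. The work goes in short steps, Python scripts to look and compute and a tool call to move; the robot and the scene stay as the last step left them, time stands still between calls to the robot, and variables do not carry over. Pictures are saved under pics/ and viewed, and the job is handed in when it is done.

Besides the shell and the picture viewer there is one more tool, called in YAML: its name, and indented under it one key for each argument. servo_tool: Moves the arm, as the interface text tells. Its arguments: {"type":"object","properties":{"targets":{"type":"array"},"jaw":{"type":"number"},"squeeze":{"type":"number"}},"required":["targets"]}

```bash
ls; mkdir -p pics; python3 - <<'E'
from rig import r
import cv2
o=r.get_obs();print(o)
for n in("scene","top"):
    i=r.camera_info(n);print(n,i)
    cv2.imwrite(f"pics/{n}0.png",r.read_camera(n)[:,:,::-1])
E
```

```text
pics
{'time': 0.0, 'joints': array([-1.26060632e+00,  3.00461248e-01,  1.52161831e+00, -8.56417760e-06,
        1.32069936e+00, -6.66318151e-02]), 'joint_velocities': array([-1.02149992e-03, -1.35747511e-03, -2.33165226e-04, -3.66564552e-05,
        1.14045848e-04, -4.62826604e-04]), 'joint_efforts': array([-1.57882137e-04, -5.43495226e+01, -3.61793911e+01, -6.69557107e-05,
        4.05838524e-03, -1.01781768e-05]), 'ee_pos': array([ 0.20231202, -0.51126469,  0.30331092]), 'eef_rot': array([-3.08483994e+00, -5.88197470e-01,  2.39206042e-04]), 'contact_force': array([0.22358495, 0.15586438, 0.15424234]), 'torque': array([-0.00243703,  0.0548675 ,  0.0251577 ]), 'gripper_width': 1.0000171963833064}
scene {'K': array([[462.75866357,   0.        , 281.53963092],
       [  0.        , 462.75866357, 208.9443319 ],
       [  0.        ,   0.        ,   1.        ]]), 'distortion': array([-0.05716124,  0.        ,  0.        ,  0.        ,  0.        ]), 'extrinsics': array([[-0.77675725,  0.4404256 , -0.4501927 ,  0.08813857],
       [-0.6294927 , -0.52059771,  0.57681623,  0.62216968],
       [ 0.01967534,  0.73143921,  0.68162274,  0.80917153],
       [ 0.        ,  0.        ,  0.        ,  1.        ]])}
top {'K': array([[403.24772061,   0.        , 280.6714017 ],
       [  0.        , 403.24772061, 209.12088657],
       [  0.        ,   0.        ,   1.        ]]), 'distortion': array([0.01181626, 0.        , 0.        , 0.        , 0.        ]), 'extrinsics': array([[ 4.02346919e-03,  9.90660807e-01, -1.36290045e-01,
         4.20925061e-01],
       [-9.99452479e-01, -4.92246297e-04, -3.30832334e-02,
         4.78888708e-02],
       [-3.28413510e-02,  1.36348533e-01,  9.90116419e-01,
         1.06819187e+00],
       [ 0.00000000e+00,  0.00000000e+00,  0.00000000e+00,
         1.00000000e+00]])}
```

View pics/scene0.png

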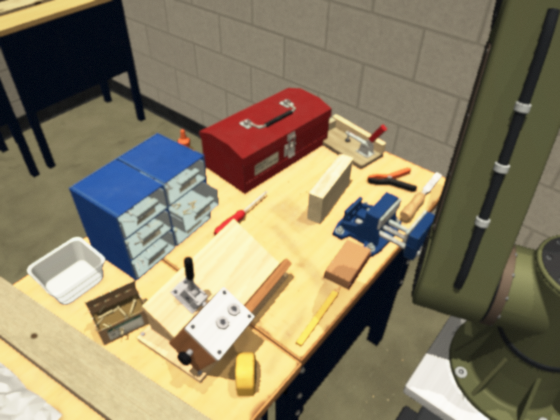

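View pics/top0.png

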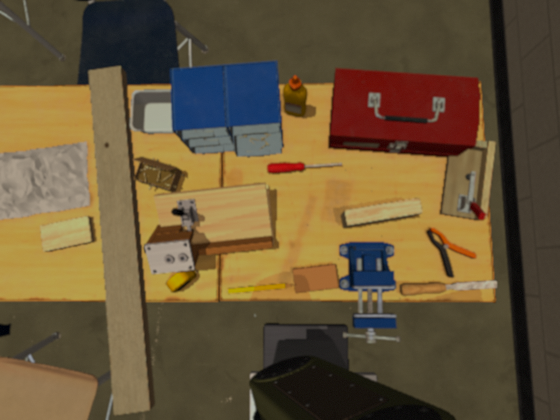

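The scene view shows the offcut at about (330,187), the jig at (215,290), its head plate at (220,322) and the lever at (188,270). In the top view the offcut is at (383,212), the floor board at (230,215), the head at (170,255) and the lever at (182,211). I'll zoom in next.

```bash
python3 - <<'E'
import cv2
a=cv2.imread("pics/scene0.png");b=cv2.imread("pics/top0.png")
cv2.imwrite("pics/s1.png",cv2.resize(a[215:395,130:310],None,fx=3.3,fy=3.3,interpolation=cv2.INTER_CUBIC))
cv2.imwrite("pics/t1.png",cv2.resize(b[170:310,130:290],None,fx=4,fy=4,interpolation=cv2.INTER_CUBIC))
cv2.imwrite("pics/t2.png",cv2.resize(b[185:240,330:440],None,fx=6,fy=6,interpolation=cv2.INTER_CUBIC))
E
```

```text
(no output)
```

View pics/s1.png

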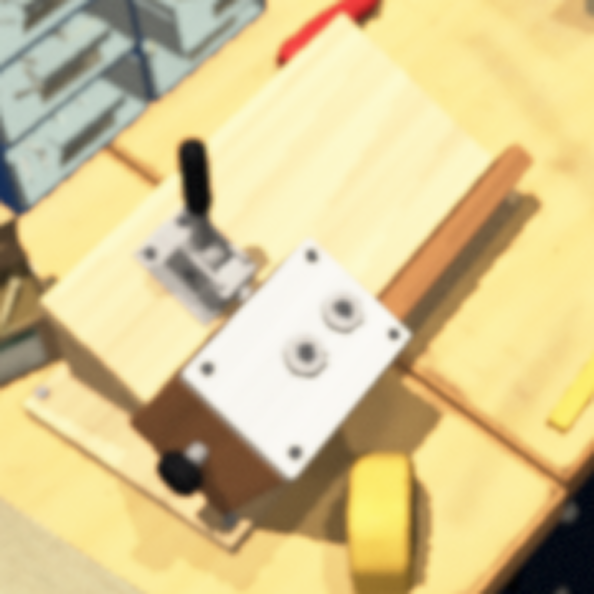

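View pics/t1.png

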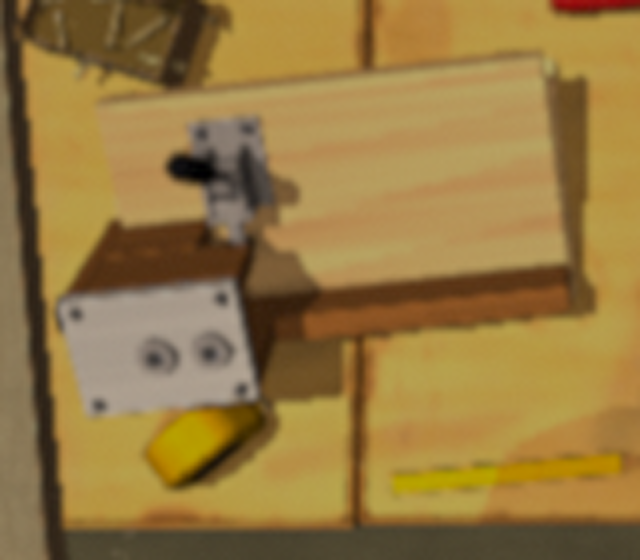

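View pics/t2.png

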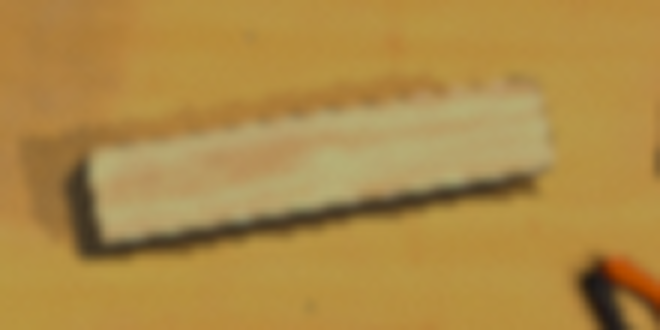

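```bash
cat > h.py <<'E'
import numpy as np, cv2
from rig import r
from scipy.spatial.transform import Rotation as R
def ray(n,px):
    i=r.camera_info(n);E=i["extrinsics"]
    u=cv2.undistortPoints(np.array(px,float).reshape(-1,1,2),i["K"],i["distortion"]).reshape(-1,2)
    d=np.c_[u[:,0],-u[:,1],-np.ones(len(u))]
    return E[:3,3],(d/np.linalg.norm(d,axis=1,keepdims=True))@E[:3,:3].T
def onz(n,px,z):
    c,d=ray(n,px);return c+d*((z-c[2])/d[:,2])[:,None]
def tri(ps,pt):
    c1,D1=ray("scene",ps);c2,D2=ray("top",pt);out=[]
    for a,b in zip(D1,D2):
        s=np.linalg.lstsq(np.c_[a,-b],c2-c1,rcond=None)[0]
        p=c1+a*s[0];q=c2+b*s[1];out.append(np.r_[(p+q)/2,np.linalg.norm(p-q)])
    return np.array(out)
def proj(n,P):
    i=r.camera_info(n);E=i["extrinsics"];q=(np.atleast_2d(P)-E[:3,3])@E[:3,:3];q=q*[1,-1,-1]
    return cv2.projectPoints(q,np.zeros(3),np.zeros(3),i["K"],i["distortion"])[0].reshape(-1,2)
E
cat > m1.py <<'E'
from h import *
np.set_printoptions(precision=4,suppress=True)
S=lambda a:(np.array(a)+.5)/3.3-.5+[130,215]
T=lambda a:(np.array(a)+.5)/4-.5+[130,170]
s=[(310,240),(183,375),(292,478),(410,335),(345,12),(42,300),(193,143),(200,205)]
t=[(243,281),(62,298),(90,415),(260,401),(545,55),(100,100),(178,165),(215,172)]
P=tri(S(s),T(t))
print(P)
# offcut top at z=.089
b=cv2.imread("pics/top0.png")
T2=lambda a:(np.array(a)+.5)/6-.5+[330,185]
q=onz("top",T2([(93,155),(103,243),(552,172),(540,87)]),.089);print(q,q.mean(0))
for i in range(4):print(np.linalg.norm(q[i]-q[(i+1)%4]))
E
python3 m1.py
```

```text
[[0.4764 0.2863 0.1457 0.0003]
 [0.4655 0.3891 0.1487 0.0024]
 [0.3991 0.3823 0.1144 0.0008]
 [0.4084 0.2819 0.1156 0.0011]
 [0.6159 0.1157 0.1034 0.003 ]
 [0.5893 0.3897 0.0998 0.0027]
 [0.5355 0.3091 0.2017 0.0024]
 [0.5407 0.3062 0.1427 0.0012]]
[[ 0.5524 -0.0765  0.089 ]
 [ 0.5166 -0.0799  0.089 ]
 [ 0.5455 -0.2603  0.089 ]
 [ 0.5802 -0.257   0.089 ]] [ 0.5487 -0.1684  0.089 ]
0.03605073578045096
0.1826926521199566
0.03485261632681163
0.18258954948731923
```

```bash
cat >> m1.py <<'E'
print("----")
from scipy.optimize import least_squares
Rc=lambda y:R.from_euler("ZY",[y,-np.pi/6]).as_matrix()  # x uphill, z leans back
print(Rc(.0))
def mod(p):
    L=np.array([[p[4],.06,.104],[p[4],.162,.104],[p[5],.162,.104],[p[5],.06,.104],[.12,-.125,0],[.12,.15,0]])
    return L@Rc(p[3]).T+p[:3]
f=least_squares(lambda p:(mod(p)-P[:6,:3]).ravel(),[.5,.2,.05,.1,.06,-.03],x_scale=.01)
p=f.x;print(p,np.sqrt(np.mean(f.fun**2)));print((mod(p)-P[:6,:3])*1e3)
print("lever in cradle",(P[6:,:3]-p[:3])@Rc(p[3]))
def lv(a):  # lever direction at a
    return np.array([.072+.08*np.sin(.32+a),.074,.022+.08*np.cos(.32+a)])
# fence-top & floor checks drawn
L=[(-.019,-.125,.036),(-.037,-.125,.036),(-.019,-.125,0),(.12,-.125,0),(.12,.15,0),(-.019,.06,.036),(.072,.074,.022),tuple(lv(0)),tuple(lv(.12)),tuple(lv(.25))]
L=np.array(L)@Rc(p[3]).T+p[:3]
a=cv2.imread("pics/scene0.png");b=cv2.imread("pics/top0.png")
for n,im,o,sc in(("scene",a,(130,215),3.3),("top",b,(130,170),4)):
    im=cv2.resize(im[o[1]:o[1]+180,o[0]:o[0]+180],None,fx=sc,fy=sc,interpolation=cv2.INTER_CUBIC)
    for k,q in enumerate((proj(n,L)-o+.5)*sc-.5): cv2.circle(im,tuple(int(v) for v in q),3,(0,0,255) if k<7 else (255,0,255),-1)
    cv2.imwrite(f"pics/chk_{n}.png",im[:600])
print("yaw offcut",np.arctan2(*( -(q_:=onz("top",T2([(93,155),(540,87)]),.089))[1]+q_[0])[:2]*[-1,1]))
np.save("jig.npy",p)
E
python3 m1.py | sed -n '/----/,$p'
```

```text
----
[[ 0.866 -0.    -0.5  ]
 [ 0.     1.    -0.   ]
 [ 0.5    0.     0.866]]
[ 0.5005  0.2297  0.0415  0.0979  0.0365 -0.038 ] 0.001663228812539613
[[-2.0343  1.1798  4.1107]
 [-1.092  -0.1582  1.1055]
 [ 1.1106  0.4213 -1.8515]
 [ 1.7793 -0.758  -3.0731]
 [ 0.2605 -0.1451 -1.9456]
 [-0.0241 -0.5398  1.6541]]
lever in cradle [[0.117  0.0756 0.1175]
 [0.0917 0.0722 0.0639]]
yaw offcut 0.15238652041998207
```

```bash
python3 - <<'E'
import cv2,numpy as np
a=cv2.imread("pics/chk_scene.png");b=cv2.imread("pics/chk_top.png")
h=560
cv2.imwrite("pics/chk.png",np.hstack([cv2.resize(a,(400,int(a.shape[0]*400/a.shape[1])))[:390],cv2.resize(b,(400,int(b.shape[0]*400/b.shape[1])))[:390].copy()] if True else 0) if False else a)
E
```

```text
(no output)
```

View pics/chk_scene.png

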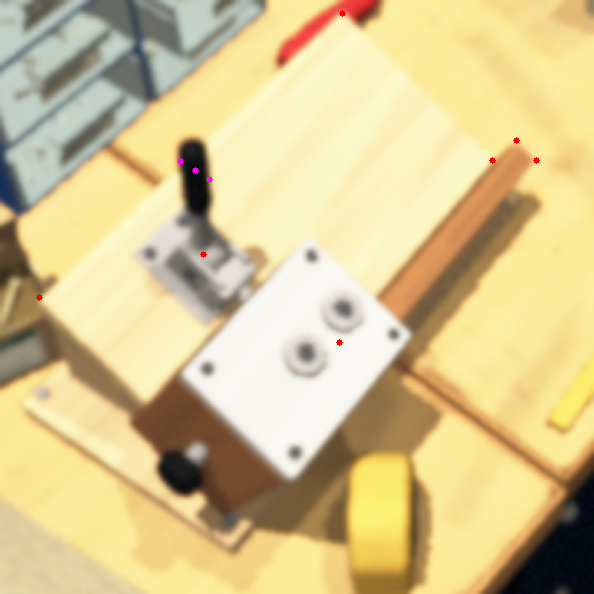

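View pics/chk_top.png

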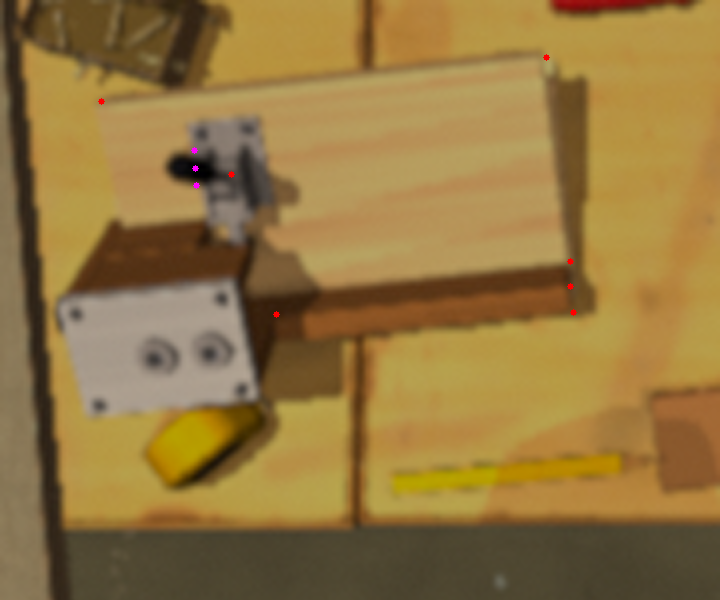

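The fit holds: its rms is 1.7 mm, the lever reads about 0.12 rad, and the fence and floor points project onto the image edges. The tool stays vertical. So I'll set the offcut down upright on its uphill bottom edge in the cradle, let it lean 30° onto the fence while the finger supports it, push its end, and then push the lever.

```bash
cat > go.py <<'E'
import sys
from h import *
np.set_printoptions(precision=4,suppress=True)
p=np.load("jig.npy"); YJ=p[3]
Rc=R.from_euler("ZY",[YJ,-np.pi/6]).as_matrix()
def c2w(x,y,z): return Rc@np.array([x,y,z])/1000+p[:3]
def st():
    o=r.get_obs();M=R.from_rotvec(o["eef_rot"]).as_matrix();return o,M
def show(target=None,yaw=None):
    o,M=st();yy=np.arctan2(M[1,1],M[0,1])
    print("t%.2f"%o["time"],"tcp",o["ee_pos"],"yawY %.3f"%yy,"z",M[:,2],"F",o["contact_force"],"w %.3f"%o["gripper_width"],"q",o["joints"])
    c=(o["ee_pos"]-p[:3])@Rc; g=(o["ee_pos"]+M[:,2]*.073-p[:3])@Rc
    print("tip in cradle mm",g*1e3)
    if target is not None: print("delta tool",M.T@(np.array(target)-o["ee_pos"]))
    if yaw is not None:
        d=-(yaw-yy);print("roll",(d+np.pi)%(2*np.pi)-np.pi)
E
python3 -c "
from go import *
show([.5487,-.1684,.25],.152)
show(None,.098)"
```

```text
t0.10 tcp [ 0.2023 -0.5113  0.3034] yawY -1.194 z [-0.0003  0.001  -1.    ] F [-0.9211  0.2742 -0.0218] w 1.002 q [-1.2607  0.3004  1.5215 -0.      1.3207 -0.0666]
tip in cradle mm [-225.2959 -708.2788  348.2219]
delta tool [ 0.4483 -0.1913  0.0536]
roll -1.3460406786634809
t0.10 tcp [ 0.2023 -0.5113  0.3034] yawY -1.194 z [-0.0003  0.001  -1.    ] F [-0.9211  0.2742 -0.0218] w 1.002 q [-1.2607  0.3004  1.5215 -0.      1.3207 -0.0666]
tip in cradle mm [-225.2959 -708.2788  348.2219]
roll -1.292040678663481
```

servo_tool:
  targets:
    - {"xyz":[0,0,0],"roll":-0.12}
    - {"xyz":[0,0,0],"roll":-0.12}
    - {"xyz":[0,0,0],"roll":-0.12}
    - {"xyz":[0,0,0],"roll":-0.12}
    - {"xyz":[0,0,0],"roll":-0.12}
    - {"xyz":[0,0,0],"roll":-0.12}
    - {"xyz":[0,0,0],"roll":-0.12}
    - {"xyz":[0,0,0],"roll":-0.12}
  jaw: -1

```text
time: 0.77
ee_pos: [0.2021, -0.5106, 0.3004]
eef_rot: [-2.427, -1.984, -0.004]
contact_force: [0.2, 0.3, 0.2]
gripper_width: 0.998
```

```bash
python3 -c "
from go import *
show([.5487,-.1684,.25],.152)"
```

```text
t0.77 tcp [ 0.2021 -0.5106  0.3004] yawY -0.200 z [-0.0022  0.0067 -1.    ] F [0.1634 0.3306 0.2012] w 0.998 q [-1.2606  0.3034  1.5246 -0.      1.3206 -1.0605]
tip in cradle mm [-226.9764 -707.1151  345.7874]
delta tool [0.4039 0.2719 0.052 ]
roll -0.35208807555070587
```

servo_tool:
  targets:
    - {"xyz":[0,0,0],"roll":-0.12}
    - {"xyz":[0,0,0],"roll":-0.12}
    - {"xyz":[0,0,0],"roll":-0.1}
    - {"xyz":[0.034,0.023,0.004],"roll":0}
    - {"xyz":[0.034,0.023,0.004],"roll":0}
    - {"xyz":[0.034,0.023,0.004],"roll":0}
    - {"xyz":[0.034,0.023,0.004],"roll":0}
    - {"xyz":[0.034,0.023,0.004],"roll":0}

```text
time: 1.43
ee_pos: [0.2861, -0.3233, 0.2777]
eef_rot: [-2.032, -2.382, -0.009]
contact_force: [1.8, -0.3, 0.7]
gripper_width: 1.002
```

```bash
python3 -c "
from go import *
show([.5487,-.1684,.25],.152)"
```

```text
t1.43 tcp [ 0.2861 -0.3233  0.2777] yawY 0.158 z [-0.0047  0.0112 -0.9999] F [ 1.8285 -0.3434  0.6896] w 1.002 q [-0.9324  0.0639  1.8638  0.0031  1.2257 -1.0916]
tip in cradle mm [-150.231  -528.5531  275.2122]
delta tool [0.1112 0.2838 0.0282]
roll 0.006204143175591703
```

servo_tool:
  targets:
    - {"xyz":[0.014,0.036,0.002],"roll":0}
    - {"xyz":[0.014,0.036,0.002],"roll":0}
    - {"xyz":[0.014,0.036,0.002],"roll":0}
    - {"xyz":[0.014,0.036,0.002],"roll":0}
    - {"xyz":[0.014,0.036,0.002],"roll":0}
    - {"xyz":[0.014,0.036,0.002],"roll":0}
    - {"xyz":[0.014,0.036,0.002],"roll":0}
    - {"xyz":[0.008,0.02,0],"roll":0}

```text
time: 2.1
ee_pos: [0.5466, -0.1604, 0.262]
eef_rot: [-2.03, -2.381, -0.008]
contact_force: [-0.6, -0.7, 0.1]
gripper_width: 1.0
```

```bash
python3 -c "
from go import *
show([.5487,-.1684,.25],.152)"
```

```text
t2.10 tcp [ 0.5466 -0.1604  0.262 ] yawY 0.159 z [-0.0065  0.0123 -0.9999] F [-0.5539 -0.7141  0.1456] w 1.000 q [-0.3526  0.3832  1.5096  0.0098  1.2592 -0.5146]
tip in cradle mm [  80.1625 -391.8703  124.1226]
delta tool [-0.0084  0.0009  0.0119]
roll 0.006937422225172352
```

servo_tool:
  targets:
    - {"xyz":[-0.008,0.001,0.03],"roll":0}
    - {"xyz":[0,0,0.03],"roll":0}
    - {"xyz":[0,0,0.03],"roll":0}
    - {"xyz":[0,0,0.0],"roll":0}

```text
time: 2.43
ee_pos: [0.5528, -0.1627, 0.1681]
eef_rot: [-2.022, -2.389, -0.01]
contact_force: [-0.8, -0.1, -1.2]
gripper_width: 1.002
```

```bash
python3 -c "
from go import *
show([.5487,-.1684,.107],.152)
a=r.read_camera('scene')[:,:,::-1];b=r.read_camera('top')[:,:,::-1]
cv2.imwrite('pics/g1.png',cv2.resize(np.hstack([a[100:300,240:440],b[130:330,280:480]]),None,fx=2,fy=2,interpolation=cv2.INTER_CUBIC))
"
```

```text
t2.43 tcp [ 0.5528 -0.1627  0.1681] yawY 0.166 z [-0.005   0.0122 -0.9999] F [-0.7752 -0.1411 -1.2044] w 1.002 q [-0.3527  0.5036  1.5726  0.0111  1.0743 -0.5239]
tip in cradle mm [  38.3999 -394.726    39.7523]
delta tool [-0.0058 -0.0048  0.061 ]
roll 0.01395457705543679
```

View pics/g1.png

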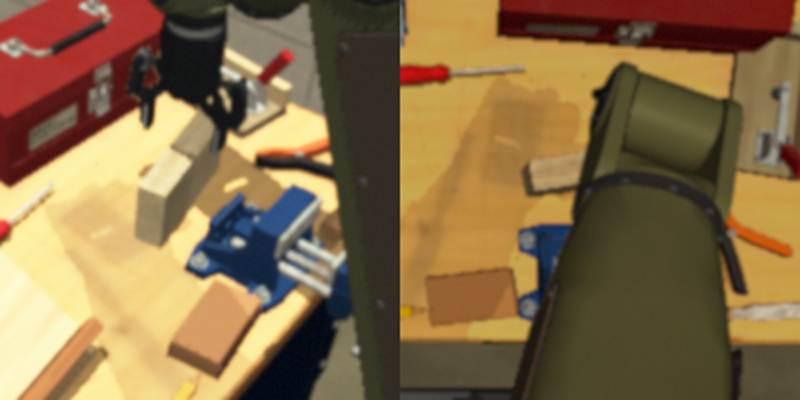

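The fingers straddle the offcut, which is at (180,180) in the left view with a finger on each side. I'll descend.

servo_tool:
  targets:
    - {"xyz":[-0.006,-0.005,0.025],"roll":0.013}
    - {"xyz":[0,0,0.025],"roll":0}
    - {"xyz":[0,0,0.008],"roll":0}
    - {"xyz":[0,0,0.0],"roll":0}

```text
time: 2.87
ee_pos: [0.554, -0.1718, 0.1239]
eef_rot: [2.042, 2.377, 0.02]
contact_force: [-0.1, -0.3, 0.8]
gripper_width: 0.997
```

```bash
python3 -c "
from go import *
show([.5487,-.1684,.107],.152)"
```

```text
t2.87 tcp [ 0.554  -0.1718  0.1239] yawY 0.151 z [ 0.0141  0.005  -0.9999] F [-0.1495 -0.3205  0.8199] w 0.997 q [-0.3668  0.5666  1.5943  0.0118  0.9693 -0.5248]
tip in cradle mm [  17.7454 -404.6283    0.7113]
delta tool [ 0.0041 -0.0049  0.0169]
roll -0.000640568839992639
```

servo_tool:
  targets:
    - {"xyz":[0.004,-0.005,0.01],"roll":0}
    - {"xyz":[0,0,0.007],"roll":0}
    - {"xyz":[0,0,0.0],"roll":0}

```text
time: 3.12
ee_pos: [0.5508, -0.1696, 0.1126]
eef_rot: [2.038, 2.372, 0.024]
contact_force: [-0.2, -0.2, 0.1]
gripper_width: 1.0
```

servo_tool:
  targets:
    - {"xyz":[0,0,0],"roll":0}
    - {"xyz":[0,0,0],"roll":0}
    - {"xyz":[0,0,0.0],"roll":0}
    - {"xyz":[0,0,0.0],"roll":0}
    - {"xyz":[0,0,0.0],"roll":0}
    - {"xyz":[0,0,0.0],"roll":0}
  jaw: 1
  squeeze: 40

```text
time: 3.62
ee_pos: [0.5528, -0.1705, 0.1177]
eef_rot: [2.034, 2.368, 0.027]
contact_force: [0.3, -0.4, -2.8]
gripper_width: 0.444
```

```bash
python3 -c "
from go import *
show([.5487,-.1684,.107],.152)"
```

```text
t3.62 tcp [ 0.5528 -0.1705  0.1177] yawY 0.151 z [ 0.0263  0.0002 -0.9997] F [ 0.3249 -0.3828 -2.7582] w 0.444 q [-0.3652  0.5693  1.6081  0.0118  0.9397 -0.5234]
tip in cradle mm [  14.477  -403.5747   -4.6415]
delta tool [ 0.0027 -0.004   0.0105]
roll -0.0006141924707918633
```

servo_tool:
  targets:
    - {"xyz":[0,0,-0.025],"roll":0}
    - {"xyz":[0,0,-0.035],"roll":0}
    - {"xyz":[0,0,-0.035],"roll":0}
    - {"xyz":[0,0,-0.035],"roll":0}
    - {"xyz":[0,0,-0.02],"roll":0}

```text
time: 4.03
ee_pos: [0.5468, -0.1697, 0.2662]
eef_rot: [2.044, 2.379, 0.019]
contact_force: [0.7, -0.7, -2.7]
gripper_width: 0.437
```

```bash
cat >> go.py <<'E'
def hpt(h,y,Z):
    return np.array([p[0]+h*np.cos(YJ)-y*np.sin(YJ),p[1]+h*np.sin(YJ)+y*np.cos(YJ),Z])
E
python3 -c "
from go import *
print(hpt(-.001,-.05,.26))
show(hpt(-.001,-.05,.26),YJ)"
```

```text
[0.5044 0.1799 0.26  ]
t4.03 tcp [ 0.5468 -0.1697  0.2662] yawY 0.151 z [ 0.0121  0.0058 -0.9999] F [ 0.6885 -0.6865 -2.7495] w 0.437 q [-0.3678  0.3782  1.5065  0.0103  1.2477 -0.5223]
tip in cradle mm [  82.7415 -401.7138  127.4185]
delta tool [0.3519 0.0107 0.0077]
roll 0.053291292415158065
```

servo_tool:
  targets:
    - {"xyz":[0.02,0.001,0],"roll":0.01}
    - {"xyz":[0.038,0.001,0],"roll":0.01}
    - {"xyz":[0.038,0.001,0],"roll":0.01}
    - {"xyz":[0.038,0.001,0],"roll":0.01}
    - {"xyz":[0.038,0.001,0],"roll":0.01}
    - {"xyz":[0.038,0.001,0],"roll":0}
    - {"xyz":[0.038,0.001,0],"roll":0}
    - {"xyz":[0.03,0.001,0],"roll":0}

```text
time: 4.7
ee_pos: [0.5214, 0.1126, 0.2719]
eef_rot: [2.112, 2.308, 0.023]
contact_force: [-0.1, -0.3, -3.0]
gripper_width: 0.44
```

```bash
python3 -c "
from go import *
show(hpt(-.001,-.05,.26),YJ)"
```

```text
t4.70 tcp [0.5214 0.1126 0.2719] yawY 0.089 z [ 0.0196  0.0022 -0.9998] F [-0.132  -0.2767 -2.9508] w 0.440 q [ 0.1442  0.2842  1.6181 -0.0007  1.2196  0.0557]
tip in cradle mm [  88.0641 -118.6301  130.9659]
delta tool [ 0.0685 -0.0112  0.0117]
roll -0.009242472710729643
```

servo_tool:
  targets:
    - {"xyz":[0.03,-0.005,0.005],"roll":-0.009}
    - {"xyz":[0.028,-0.004,0.005],"roll":0}
    - {"xyz":[0.005,0,0],"roll":0}
    - {"xyz":[0,0,0],"roll":0}

```text
time: 5.03
ee_pos: [0.504, 0.1832, 0.2605]
eef_rot: [2.095, 2.326, 0.022]
contact_force: [0.8, -0.8, -2.0]
gripper_width: 0.44
```

```bash
python3 -c "
from go import *
show(hpt(-.001,-.05,.19),YJ)"
```

```text
t5.03 tcp [0.504  0.1832 0.2605] yawY 0.104 z [ 0.0178  0.0028 -0.9998] F [ 0.7615 -0.8225 -1.9951] w 0.440 q [ 0.281   0.3025  1.6223 -0.0024  1.1989  0.1774]
tip in cradle mm [ 73.2285 -46.5997 126.3485]
delta tool [-0.0034 -0.0012  0.0705]
roll 0.006553488683860742
```

servo_tool:
  targets:
    - {"xyz":[-0.003,-0.001,0.02],"roll":0.006}
    - {"xyz":[0,0,0.025],"roll":0}
    - {"xyz":[0,0,0.018],"roll":0}
    - {"xyz":[0,0,0],"roll":0}

```text
time: 5.37
ee_pos: [0.5052, 0.1786, 0.1963]
eef_rot: [2.101, 2.318, 0.024]
contact_force: [-0.5, -0.2, -3.3]
gripper_width: 0.441
```

```bash
python3 -c "
from go import *
show(hpt(-.001,-.05,.17),YJ)
a=r.read_camera('scene')[:,:,::-1];b=r.read_camera('top')[:,:,::-1]
cv2.imwrite('pics/g2.png',cv2.resize(np.hstack([a[180:380,130:330],b[150:350,130:330]]),None,fx=2,fy=2,interpolation=cv2.INTER_CUBIC))
"
```

```text
t5.37 tcp [0.5052 0.1786 0.1963] yawY 0.098 z [ 0.02    0.003  -0.9998] F [-0.5239 -0.2176 -3.2587] w 0.441 q [ 0.2722  0.3763  1.686  -0.0028  1.0593  0.1752]
tip in cradle mm [ 41.8755 -51.3095  70.3407]
delta tool [ 0.0014 -0.0012  0.0263]
roll 0.00046380146973135083
```

View pics/g2.png

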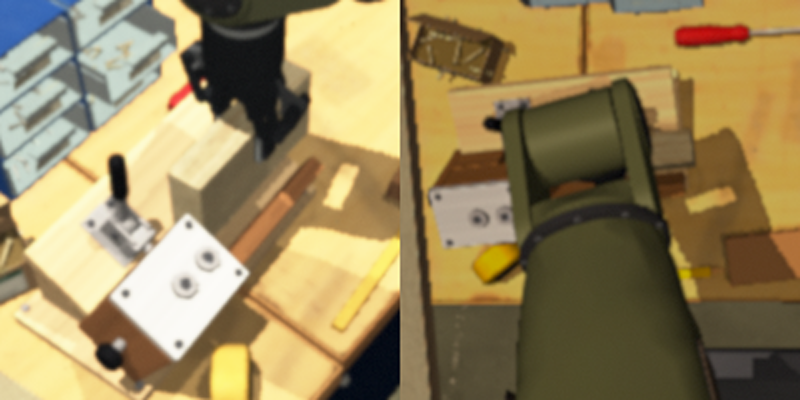

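Left view: the offcut hovers over the cradle with its front end at (190,190), short of the head's mouth, parallel to the fence. I'll lower it gently.

servo_tool:
  targets:
    - {"xyz":[0,-0.002,0.008],"roll":0}
    - {"xyz":[0,0,0.008],"roll":0}
    - {"xyz":[0,0,0.003],"roll":0}
    - {"xyz":[0,0,0],"roll":0}

```text
time: 5.8
ee_pos: [0.506, 0.1781, 0.1827]
eef_rot: [2.099, 2.313, 0.037]
contact_force: [0.4, -0.0, -2.0]
gripper_width: 0.439
```

servo_tool:
  targets:
    - {"xyz":[0,0,0.004],"roll":0}
    - {"xyz":[0,0,0.002],"roll":0}

```text
time: 5.97
ee_pos: [0.5066, 0.1782, 0.1771]
eef_rot: [2.099, 2.312, 0.039]
contact_force: [0.1, -0.3, -3.0]
gripper_width: 0.441
```

servo_tool:
  targets:
    - {"xyz":[0,0,0.003],"roll":0}
    - {"xyz":[0,0,0.002],"roll":0}

```text
time: 6.13
ee_pos: [0.5062, 0.1784, 0.1752]
eef_rot: [2.098, 2.314, 0.038]
contact_force: [-19.6, -7.4, 35.6]
gripper_width: 0.437
```

```bash
python3 -c "
from go import *
show(hpt(-.001,-.05,.165),YJ)"
```

```text
t6.13 tcp [0.5062 0.1784 0.1752] yawY 0.098 z [ 0.0296  0.0058 -0.9995] F [-19.6241  -7.3533  35.5907] w 0.437 q [ 0.2713  0.4038  1.7037 -0.0028  1.004   0.1751]
tip in cradle mm [ 32.8927 -51.4637  51.2035]
delta tool [ 0.0016 -0.002   0.0102]
roll -0.00025272140192189596
```

servo_tool:
  targets:
    - {"xyz":[0,0,-0.003],"roll":0}
    - {"xyz":[0,-0.003,0],"roll":0}

```text
time: 6.3
ee_pos: [0.5035, 0.1783, 0.1794]
eef_rot: [2.097, 2.313, 0.04]
contact_force: [0.6, -0.5, -2.6]
gripper_width: 0.437
```

servo_tool:
  targets:
    - {"xyz":[0,0,0.001],"roll":0}
    - {"xyz":[0,0,0],"roll":0}

```text
time: 6.47
ee_pos: [0.503, 0.1783, 0.1781]
eef_rot: [2.097, 2.313, 0.04]
contact_force: [1.1, -0.5, -3.2]
gripper_width: 0.443
```

```bash
python3 -c "
from go import *
show(hpt(-.001,-.05,.165),YJ)"
```

```text
t6.47 tcp [0.503  0.1783 0.1781] yawY 0.098 z [ 0.0314  0.0063 -0.9995] F [ 1.1182 -0.5217 -3.1967] w 0.443 q [ 0.2728  0.3931  1.7113 -0.0028  1.0052  0.1761]
tip in cradle mm [ 31.6694 -51.223   55.2341]
delta tool [0.0014 0.0011 0.0131]
roll 0.00021695256521603312
```

servo_tool:
  targets:
    - {"xyz":[0,0,0.002],"roll":0}
    - {"xyz":[0,0,0.001],"roll":0}

```text
time: 6.63
ee_pos: [0.5031, 0.1783, 0.1744]
eef_rot: [2.097, 2.314, 0.04]
contact_force: [-0.7, 0.5, -3.0]
gripper_width: 0.437
```

servo_tool:
  targets:
    - {"xyz":[0,0,0.001],"roll":0}

```text
time: 6.72
ee_pos: [0.5032, 0.1783, 0.1737]
eef_rot: [2.097, 2.314, 0.04]
contact_force: [-10.8, -2.8, 23.9]
gripper_width: 0.44
```

servo_tool:
  targets:
    - {"xyz":[0,0,-0.0005],"roll":0}
    - {"xyz":[0,0,0],"roll":0}
    - {"xyz":[0,0,0],"roll":0}
  jaw: -0.05
  squeeze: 20

```text
time: 6.97
ee_pos: [0.5034, 0.1784, 0.1742]
eef_rot: [2.097, 2.313, 0.041]
contact_force: [-0.6, 0.1, -0.6]
gripper_width: 0.523
```

servo_tool:
  targets:
    - {"xyz":[0,0,0],"roll":0}
    - {"xyz":[0,0,0],"roll":0}
    - {"xyz":[0,0,0],"roll":0}
  jaw: -0.25

```text
time: 7.22
ee_pos: [0.5035, 0.1784, 0.174]
eef_rot: [2.097, 2.313, 0.041]
contact_force: [-0.6, -0.6, 0.1]
gripper_width: 0.625
```

```bash
cat >> go.py <<'E'
def snap(name):
    a=r.read_camera('scene')[:,:,::-1];b=r.read_camera('top')[:,:,::-1]
    cv2.imwrite('pics/%s.png'%name,cv2.resize(np.hstack([a[180:380,130:330],b[150:350,130:330]]),None,fx=2,fy=2,interpolation=cv2.INTER_CUBIC))
E
python3 -c "
from go import *
show(hpt(-.001,-.05,.165),YJ);snap('g3')"
```

```text
t7.22 tcp [0.5035 0.1784 0.174 ] yawY 0.098 z [ 0.0316  0.0064 -0.9995] F [-0.586  -0.5696  0.0802] w 0.625 q [ 0.2728  0.3997  1.713  -0.0028  0.9968  0.1761]
tip in cradle mm [ 30.0369 -51.1245  51.498 ]
delta tool [0.0013 0.0008 0.0091]
roll 0.0002514611413428902
```

View pics/g3.png

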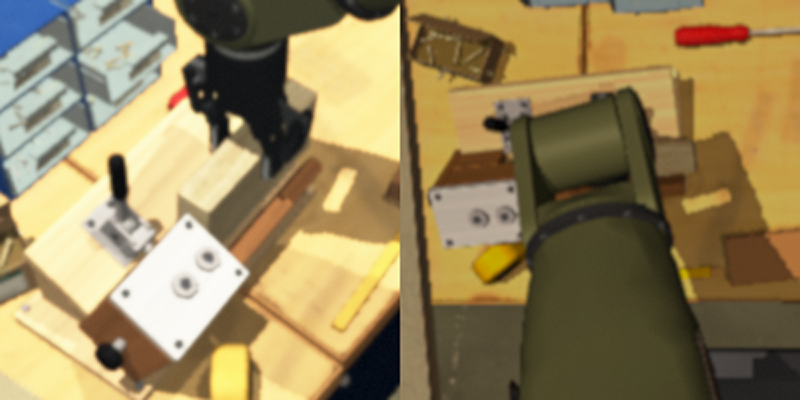

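The offcut is leaning on the downhill finger, about (185,190) in the left view. I'll keep opening in steps.

servo_tool:
  targets:
    - {"xyz":[0,0,0],"roll":0}
    - {"xyz":[0,0,0.002],"roll":0}
    - {"xyz":[0,0,0.002],"roll":0}
  jaw: -0.5

```text
time: 7.57
ee_pos: [0.5037, 0.1785, 0.1702]
eef_rot: [2.097, 2.313, 0.041]
contact_force: [-1.0, -0.1, 1.5]
gripper_width: 0.751
```

servo_tool:
  targets:
    - {"xyz":[0,0,0.003],"roll":0}
    - {"xyz":[0,0,0.003],"roll":0}
    - {"xyz":[0,0,0.003],"roll":0}
  jaw: -0.75

```text
time: 7.82
ee_pos: [0.5039, 0.1785, 0.1603]
eef_rot: [2.097, 2.313, 0.041]
contact_force: [-2.4, 0.2, -0.1]
gripper_width: 0.877
```

servo_tool:
  targets:
    - {"xyz":[0,0,0.003],"roll":0}
    - {"xyz":[0,0,0.003],"roll":0}
    - {"xyz":[0,0,0.003],"roll":0}
  jaw: -1

```text
time: 8.07
ee_pos: [0.504, 0.1786, 0.1499]
eef_rot: [2.097, 2.314, 0.04]
contact_force: [-1.2, -1.2, 0.3]
gripper_width: 0.998
```

```bash
python3 -c "
from go import *
show(hpt(-.001,-.05,.165),YJ);snap('g4')"
```

```text
t8.07 tcp [0.504  0.1786 0.1499] yawY 0.098 z [ 0.0311  0.0063 -0.9995] F [-1.2125 -1.1811  0.3378] w 0.998 q [ 0.2727  0.4367  1.7258 -0.0028  0.9473  0.1761]
tip in cradle mm [ 18.4102 -51.0416  30.3244]
delta tool [ 0.0013  0.001  -0.0151]
roll 0.00027494494746704845
```

View pics/g4.png

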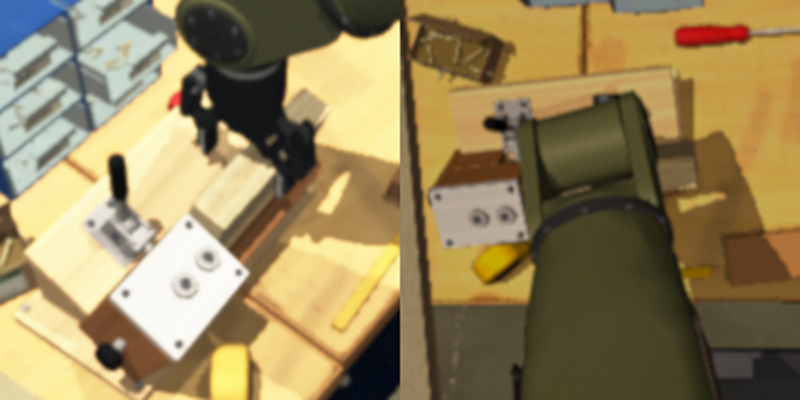

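servo_tool:
  targets:
    - {"xyz":[0,-0.003,0],"roll":0}
    - {"xyz":[0,-0.003,0],"roll":0}
    - {"xyz":[0,-0.003,0],"roll":0}
    - {"xyz":[0,-0.003,0],"roll":0}

```text
time: 8.5
ee_pos: [0.4913, 0.1772, 0.1492]
eef_rot: [2.097, 2.314, 0.04]
contact_force: [-1.4, -0.2, -0.5]
gripper_width: 1.002
```

servo_tool:
  targets:
    - {"xyz":[0,-0.003,0],"roll":0}
    - {"xyz":[0,-0.003,0],"roll":0}
    - {"xyz":[0,-0.003,0],"roll":0}
    - {"xyz":[0,-0.003,0],"roll":0}

```text
time: 8.83
ee_pos: [0.4782, 0.176, 0.1495]
eef_rot: [2.096, 2.313, 0.042]
contact_force: [-0.7, -0.1, 0.4]
gripper_width: 1.0
```

```bash
python3 -c "
from go import *
show(hpt(-.001,-.05,.165),YJ);snap('g5')"
```

```text
t8.83 tcp [0.4782 0.176  0.1495] yawY 0.098 z [ 0.0327  0.0067 -0.9994] F [-0.7181 -0.0711  0.4237] w 1.000 q [ 0.2817  0.3893  1.7977 -0.0033  0.9213  0.1857]
tip in cradle mm [ -4.1406 -51.0342  42.9113]
delta tool [ 0.0013  0.027  -0.0146]
roll 0.00011064830654872182
```

View pics/g5.png

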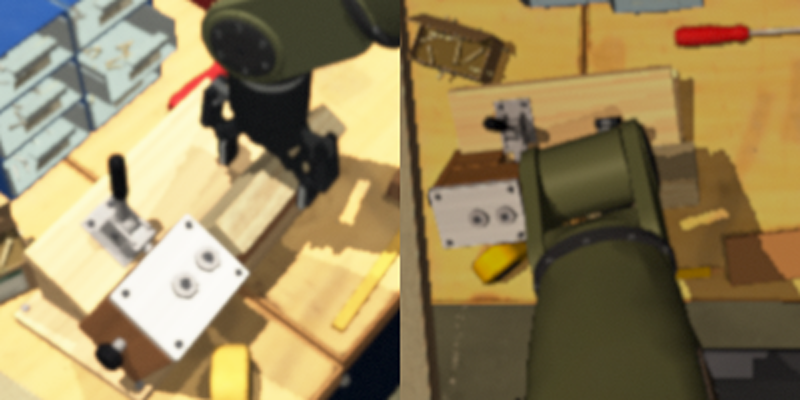

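servo_tool:
  targets:
    - {"xyz":[0,-0.003,0],"roll":0}
    - {"xyz":[0,0,-0.01],"roll":0}
    - {"xyz":[0,0,-0.02],"roll":0}
    - {"xyz":[0,0,-0.03],"roll":0}
    - {"xyz":[0,0,-0.035],"roll":0}
    - {"xyz":[0,0,-0.03],"roll":0}
  jaw: -1

```text
time: 9.43
ee_pos: [0.4688, 0.1742, 0.2755]
eef_rot: [2.101, 2.317, 0.026]
contact_force: [-0.1, 0.8, 1.3]
gripper_width: 1.0
```

servo_tool:
  targets:
    - {"xyz":[-0.03,0,0],"roll":0}
    - {"xyz":[-0.04,0,0],"roll":0}
    - {"xyz":[-0.04,0,0],"roll":0}
    - {"xyz":[-0.04,0,0],"roll":0}
    - {"xyz":[-0.02,0,0],"roll":0}
  jaw: 1

```text
time: 9.85
ee_pos: [0.4867, 0.003, 0.2882]
eef_rot: [2.083, 2.318, 0.048]
contact_force: [0.3, 1.3, 0.1]
gripper_width: 0.3
```

```bash
python3 -c "
from go import *
show(hpt(-.001,-.05,.165),YJ);snap('g6')"
```

```text
t9.85 tcp [0.4867 0.003  0.2882] yawY 0.107 z [ 0.0392  0.0066 -0.9992] F [0.3474 1.3074 0.1396] w 0.300 q [-0.0724  0.1581  1.7332  0.01    1.2117 -0.1826]
tip in cradle mm [  58.3838 -224.0918  167.0319]
delta tool [0.1737 0.0315 0.125 ]
roll 0.008926623779893283
```

View pics/g6.png

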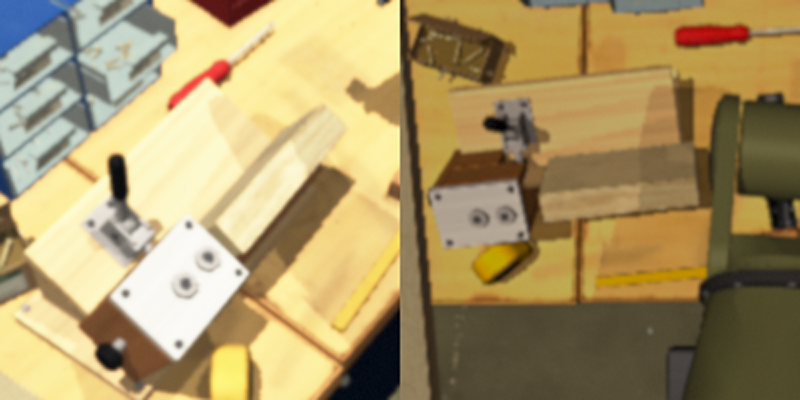

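The offcut leans in the cradle in front of the mouth: (270,180) left, (620,185) right. I'll zoom in and measure how well it's seated.

```bash
python3 -c "
from go import *
a=r.read_camera('scene')[:,:,::-1];b=r.read_camera('top')[:,:,::-1]
cv2.imwrite('pics/a6.png',a);cv2.imwrite('pics/b6.png',b)
cv2.imwrite('pics/z6.png',np.hstack([cv2.resize(a[220:320,210:310],None,fx=4,fy=4,interpolation=cv2.INTER_CUBIC),cv2.resize(b[190:290,190:290],None,fx=4,fy=4,interpolation=cv2.INTER_CUBIC)]))
"
```

```text
(no output)
```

View pics/z6.png

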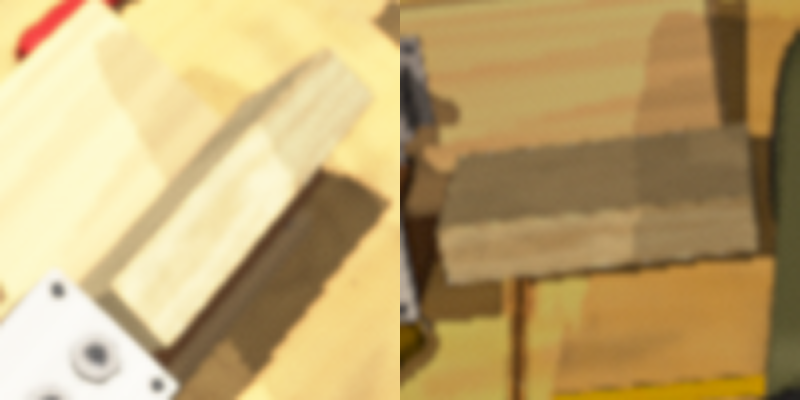

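```bash
python3 -c "
from go import *
S=(np.array([(112,287),(165,347),(330,50),(370,97)])+.5)/4-.5+[210,220]
T=(np.array([(40,222),(47,284),(348,193),(357,248)])+.5)/4-.5+[190,190]
P=tri(S,T);print(P);print((P[:,:3]-p[:3])@Rc*1e3)"
```

```text
[[0.4636 0.2677 0.1267 0.0045]
 [0.4295 0.2675 0.1103 0.0003]
 [0.4802 0.087  0.1278 0.0057]
 [0.4516 0.084  0.1089 0.0007]]
[[  14.0241   41.4234   90.3285]
 [ -23.6138   44.478    93.1172]
 [  13.5912 -140.0832   91.809 ]
 [ -20.7171 -140.3163   89.8716]]
```

```bash
cat >> go.py <<'E'
def tipto(x,y,z):
    o,M=st();return c2w(x,y,z)-M[:,2]*.073
E
python3 -c "
from go import *
t=tipto(-2,-175,32);print(t)
show(t,YJ)"
```

```text
[0.4972 0.0533 0.1411]
t10.05 tcp [0.4867 0.006  0.2876] yawY 0.107 z [ 0.0382  0.0073 -0.9992] F [ 0.6327 -0.4375 -0.008 ] w 0.002 q [-0.0664  0.1591  1.7336  0.0105  1.2113 -0.1768]
tip in cradle mm [  58.2629 -221.0613  166.3755]
delta tool [0.0455 0.0097 0.1471]
roll 0.00891892336371658
```

servo_tool:
  targets:
    - {"xyz":[0.01,0.003,0.03],"roll":0.008}
    - {"xyz":[0.01,0.003,0.035],"roll":0}
    - {"xyz":[0.01,0.003,0.035],"roll":0}
    - {"xyz":[0.008,0,0.03],"roll":0}
    - {"xyz":[0,0,0.005],"roll":0}
    - {"xyz":[0,0,0],"roll":0}

```text
time: 10.55
ee_pos: [0.4981, 0.0531, 0.1527]
eef_rot: [2.082, 2.313, 0.056]
contact_force: [-0.2, 0.5, -0.2]
gripper_width: -0.004
```

```bash
python3 -c "
from go import *
t=tipto(0,-165,36)
show(t,YJ)"
```

```text
t10.55 tcp [0.4981 0.0531 0.1527] yawY 0.105 z [ 0.0453  0.0077 -0.9989] F [-0.1737  0.5113 -0.1754] w -0.004 q [ 0.031   0.3638  1.826   0.0079  0.9063 -0.0788]
tip in cradle mm [   5.0173 -175.3064   41.2997]
delta tool [ 0.0103 -0.0019  0.007 ]
roll 0.007035877723768014
```

servo_tool:
  targets:
    - {"xyz":[0.005,-0.002,0.005],"roll":0.007}
    - {"xyz":[0.005,0,0.001],"roll":0}
    - {"xyz":[0.004,0,0],"roll":0}
    - {"xyz":[0.003,0,0],"roll":0}

```text
time: 10.88
ee_pos: [0.4958, 0.0716, 0.1511]
eef_rot: [2.088, 2.303, 0.062]
contact_force: [-0.1, -0.8, -0.2]
gripper_width: 0.001
```

servo_tool:
  targets:
    - {"xyz":[0.003,0,0],"roll":0}
    - {"xyz":[0.003,0,0],"roll":0}
    - {"xyz":[0.003,0,0],"roll":0}

```text
time: 11.13
ee_pos: [0.4957, 0.0813, 0.1536]
eef_rot: [2.086, 2.301, 0.066]
contact_force: [-0.0, -1.7, -0.4]
gripper_width: -0.001
```

```bash
python3 -c "
from go import *
t=tipto(0,-165,36)
show(t,YJ)"
```

```text
t11.13 tcp [0.4957 0.0813 0.1536] yawY 0.098 z [ 0.0549  0.0079 -0.9985] F [-0.0113 -1.7093 -0.4324] w -0.001 q [ 0.0886  0.3618  1.8263  0.0039  0.8981 -0.0116]
tip in cradle mm [   6.4193 -147.0764   41.6582]
delta tool [-0.0179 -0.0032  0.0079]
roll -8.839448462349964e-05
```

servo_tool:
  targets:
    - {"xyz":[0.004,-0.001,0.003],"roll":0}
    - {"xyz":[0.004,-0.001,0.003],"roll":0}
    - {"xyz":[0.004,0,0.002],"roll":0}

```text
time: 11.38
ee_pos: [0.4932, 0.0937, 0.1461]
eef_rot: [2.085, 2.299, 0.069]
contact_force: [0.6, -2.5, -0.1]
gripper_width: 0.0
```

servo_tool:
  targets:
    - {"xyz":[0.004,0,0.001],"roll":0}
    - {"xyz":[0.004,0,0.001],"roll":0}
    - {"xyz":[0.004,0,0.001],"roll":0}

```text
time: 11.63
ee_pos: [0.4919, 0.1067, 0.1423]
eef_rot: [2.085, 2.299, 0.067]
contact_force: [-2.8, -10.4, 11.8]
gripper_width: -0.001
```

```bash
python3 -c "
from go import *
show(None,YJ);snap('g7')"
```

```text
t11.63 tcp [0.4919 0.1067 0.1423] yawY 0.097 z [ 0.0562  0.007  -0.9984] F [ -2.7664 -10.3616  11.8185] w -0.001 q [ 0.1412  0.3822  1.8301 -0.0012  0.8727  0.0445]
tip in cradle mm [  -0.2518 -121.4834   32.4632]
roll -0.0005081194121236976
```

View pics/g7.png

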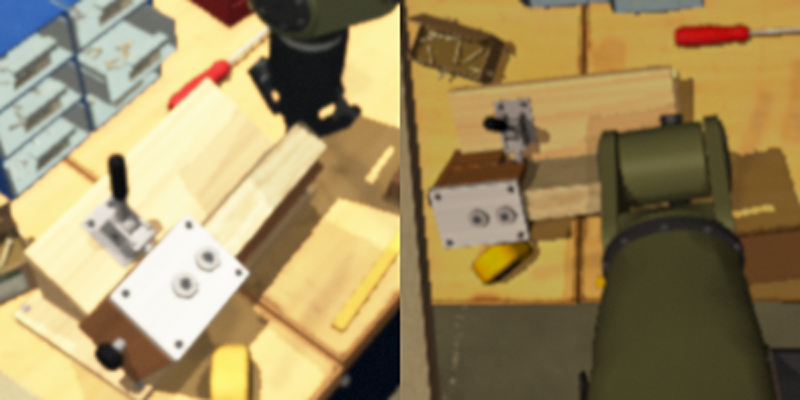

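servo_tool:
  targets:
    - {"xyz":[-0.004,0,-0.003],"roll":0}
    - {"xyz":[0,0,-0.004],"roll":0}
    - {"xyz":[0,0,0],"roll":0}

```text
time: 11.98
ee_pos: [0.4917, 0.1033, 0.1495]
eef_rot: [2.086, 2.301, 0.067]
contact_force: [-0.1, 0.5, -0.0]
gripper_width: -0.003
```

servo_tool:
  targets:
    - {"xyz":[0.003,0,0],"roll":0}
    - {"xyz":[0.002,0,0],"roll":0}

```text
time: 12.15
ee_pos: [0.4912, 0.1082, 0.1499]
eef_rot: [2.086, 2.3, 0.068]
contact_force: [0.3, -1.5, 0.4]
gripper_width: 0.002
```

```bash
python3 -c "
from go import *
show(None,YJ)"
```

```text
t12.15 tcp [0.4912 0.1082 0.1499] yawY 0.097 z [ 0.0558  0.0082 -0.9984] F [ 0.2778 -1.468   0.37  ] w 0.002 q [0.144  0.3691 1.8269 0.0002 0.8892 0.0467]
tip in cradle mm [   3.031  -119.8255   39.2481]
roll -0.0008310685769998827
```

Clear of the downward press, sliding takes about 1.5 N. I'll carry on in small steps.

servo_tool:
  targets:
    - {"xyz":[0.002,0,0],"roll":0}
    - {"xyz":[0.002,0,0],"roll":0}
    - {"xyz":[0.002,0,0],"roll":0}

```text
time: 12.4
ee_pos: [0.4906, 0.1146, 0.1498]
eef_rot: [2.086, 2.299, 0.067]
contact_force: [0.6, -3.8, 1.3]
gripper_width: -0.0
```

servo_tool:
  targets:
    - {"xyz":[0.0015,0,0],"roll":0}
    - {"xyz":[0.0015,0,0],"roll":0}
    - {"xyz":[0.0015,0,0],"roll":0}

```text
time: 12.65
ee_pos: [0.49, 0.1197, 0.1498]
eef_rot: [2.086, 2.299, 0.067]
contact_force: [0.5, -2.7, 0.3]
gripper_width: 0.001
```

servo_tool:
  targets:
    - {"xyz":[0.0015,0,0],"roll":0}
    - {"xyz":[0.0015,0,0],"roll":0}
    - {"xyz":[0.0015,0,0],"roll":0}

```text
time: 12.9
ee_pos: [0.4896, 0.1246, 0.1498]
eef_rot: [2.086, 2.3, 0.066]
contact_force: [-0.1, -2.5, 0.1]
gripper_width: 0.005
```

```bash
python3 -c "
from go import *
show(None,YJ)"
```

```text
t12.90 tcp [0.4896 0.1246 0.1498] yawY 0.097 z [ 0.0555  0.0074 -0.9984] F [-0.1105 -2.5461  0.0636] w 0.005 q [ 0.1776  0.3736  1.8207 -0.0032  0.8914  0.0823]
tip in cradle mm [   2.9098 -103.4052   39.2026]
roll -0.000646182845059684
```

servo_tool:
  targets:
    - {"xyz":[0.001,0,0],"roll":0}
    - {"xyz":[0.001,0,0],"roll":0}
    - {"xyz":[0.001,0,0],"roll":0}

```text
time: 13.15
ee_pos: [0.4895, 0.1261, 0.15]
eef_rot: [2.084, 2.298, 0.062]
contact_force: [-0.0, -15.9, 4.9]
gripper_width: 0.001
```

servo_tool:
  targets:
    - {"xyz":[0.001,0,0],"roll":0}
    - {"xyz":[0.001,0,0],"roll":0}
    - {"xyz":[0.001,0,0],"roll":0}

```text
time: 13.4
ee_pos: [0.4895, 0.1263, 0.1503]
eef_rot: [2.082, 2.295, 0.056]
contact_force: [-0.4, -13.8, 3.8]
gripper_width: -0.0
```

servo_tool:
  targets:
    - {"xyz":[0.001,0,0],"roll":0}
    - {"xyz":[0.001,0,0],"roll":0}
    - {"xyz":[0.001,0,0],"roll":0}

```text
time: 13.65
ee_pos: [0.4895, 0.1265, 0.1504]
eef_rot: [2.081, 2.292, 0.049]
contact_force: [1.4, -14.9, 3.1]
gripper_width: 0.002
```

servo_tool:
  targets:
    - {"xyz":[0.001,0,0],"roll":0}
    - {"xyz":[0.001,0,0],"roll":0}

```text
time: 13.82
ee_pos: [0.4894, 0.1266, 0.1504]
eef_rot: [2.08, 2.29, 0.045]
contact_force: [0.6, -14.2, 2.4]
gripper_width: 0.005
```

Contact at about 14 N, steady while the block stays put. Its front end is about 35 mm past the mouth, within the 25–60 mm range. I'll ease off slowly, back away and check.

servo_tool:
  targets:
    - {"xyz":[-0.0005,0,0],"roll":0}
    - {"xyz":[-0.0005,0,0],"roll":0}
    - {"xyz":[-0.001,0,0],"roll":0}
    - {"xyz":[-0.002,0,0],"roll":0}

```text
time: 14.15
ee_pos: [0.4897, 0.1223, 0.1503]
eef_rot: [2.081, 2.29, 0.044]
contact_force: [-0.3, 0.4, 0.5]
gripper_width: 0.001
```

servo_tool:
  targets:
    - {"xyz":[-0.01,0,0],"roll":0}
    - {"xyz":[-0.025,0,-0.005],"roll":0}
    - {"xyz":[-0.03,0,-0.03],"roll":0}
    - {"xyz":[-0.02,0,-0.035],"roll":0}
    - {"xyz":[0,0,-0.035],"roll":0}
    - {"xyz":[0,0,-0.01],"roll":0}

```text
time: 14.65
ee_pos: [0.4903, 0.0331, 0.2675]
eef_rot: [2.082, 2.297, 0.037]
contact_force: [0.9, 0.2, 1.1]
gripper_width: 0.005
```

```bash
python3 -c "
from go import *
show(None,YJ);snap('g8')
a=r.read_camera('scene')[:,:,::-1];b=r.read_camera('top')[:,:,::-1]
cv2.imwrite('pics/z8.png',np.hstack([cv2.resize(a[220:320,190:290],None,fx=4,fy=4,interpolation=cv2.INTER_CUBIC),cv2.resize(b[190:290,170:270],None,fx=4,fy=4,interpolation=cv2.INTER_CUBIC)]))
"
```

```text
t14.65 tcp [0.4903 0.0331 0.2675] yawY 0.099 z [ 0.0463 -0.0099 -0.9989] F [0.8953 0.1838 1.0504] w 0.005 q [-0.0037  0.1874  1.7498 -0.0107  1.1581 -0.098 ]
tip in cradle mm [  53.9397 -195.765   145.6175]
roll 0.0007125946127062299
```

View pics/z8.png

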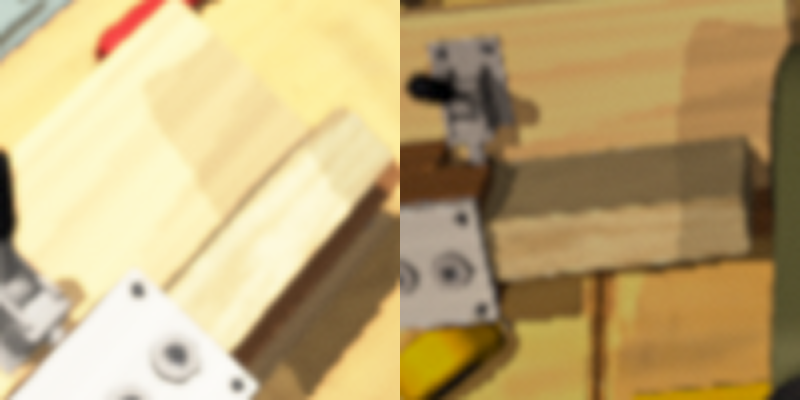

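```bash
python3 -c "
from go import *
S=(np.array([(345,108),(395,157)])+.5)/4-.5+[190,220]
T=(np.array([(340,196),(350,250)])+.5)/4-.5+[170,190]
P=tri(S,T);print((P[:,:3]-p[:3])@Rc*1e3,P[:,3])
# lever path: TCP for tip; lever end now and closed
for a in (.12,1.2):
    print(c2w(72+80*np.sin(.32+a),74,22+80*np.cos(.32+a)),c2w(72+102*np.sin(.32+a),74,22+102*np.cos(.32+a)))
print('pivot',c2w(72,74,22), 'headcorner',c2w(36,74,104))
"
```

```text
[[ 17.1747 -88.293   89.7486]
 [-18.4053 -89.4421  88.9072]] [0.0036 0.0021]
[0.5377 0.3078 0.1762] [0.5359 0.3076 0.1982]
[0.6112 0.315  0.14  ] [0.6296 0.3168 0.1519]
pivot [0.5444 0.3084 0.0965] headcorner [0.4725 0.3014 0.1495]
```

The rear end is at y = -89, so the front is at about 96 mm (36 past the mouth). The offcut sits at z ≈ 89 on the floor. Next is the lever.

```bash
python3 -c "
from go import *
o,M=st()
show(np.array([.500,.305,.165])-M[:,2]*.073,YJ)"
```

```text
t14.85 tcp [0.4893 0.0343 0.2621] yawY 0.100 z [ 0.04   -0.0099 -0.9992] F [ 0.748   0.9398 -0.4757] w -0.001 q [-0.0012  0.1937  1.7555 -0.0108  1.1523 -0.0967]
tip in cradle mm [  50.1142 -194.4178  141.5731]
delta tool [0.2696 0.0338 0.0217]
roll 0.002065458286301336
```

servo_tool:
  targets:
    - {"xyz":[0.02,0.002,-0.015],"roll":0}
    - {"xyz":[0.036,0.005,-0.01],"roll":0}
    - {"xyz":[0.036,0.005,0],"roll":0}
    - {"xyz":[0.036,0.005,0],"roll":0}
    - {"xyz":[0.036,0.005,0],"roll":0}
    - {"xyz":[0.036,0.004,0],"roll":0}
    - {"xyz":[0.036,0.004,0],"roll":0}
    - {"xyz":[0.02,0.004,0],"roll":0}
  jaw: 1

```text
time: 15.52
ee_pos: [0.494, 0.3009, 0.2717]
eef_rot: [2.094, 2.307, 0.005]
contact_force: [-0.7, -0.0, -0.2]
gripper_width: 0.004
```

```bash
python3 -c "
from go import *
o,M=st()
show(np.array([.500,.305,.165])-M[:,2]*.073,YJ)"
```

```text
t15.52 tcp [0.494  0.3009 0.2717] yawY 0.097 z [ 0.0213 -0.015  -0.9997] F [-0.6555 -0.0481 -0.1999] w 0.004 q [ 0.4907  0.3859  1.4826 -0.0244  1.2615  0.4016]
tip in cradle mm [ 80.2843  70.2144 135.2217]
delta tool [0.0053 0.0043 0.0337]
roll -0.0013139471589664886
```

servo_tool:
  targets:
    - {"xyz":[0.004,0.002,0.012],"roll":0}
    - {"xyz":[0.001,0.002,0.012],"roll":0}
    - {"xyz":[0,0,0.006],"roll":0}
    - {"xyz":[0,0,0],"roll":0}

```text
time: 15.85
ee_pos: [0.4963, 0.3087, 0.2322]
eef_rot: [2.089, 2.316, -0.009]
contact_force: [0.2, -0.9, -0.2]
gripper_width: -0.005
```

```bash
python3 -c "
from go import *
o,M=st();print(o['ee_pos']+M[:,2]*.073)
show(np.array([.500,.305,.165])-M[:,2]*.073,YJ);snap('g9')"
```

```text
[0.4972 0.3073 0.1592]
t15.85 tcp [0.4963 0.3087 0.2322] yawY 0.103 z [ 0.0126 -0.0192 -0.9997] F [ 0.1746 -0.9387 -0.2156] w -0.005 q [ 0.5006  0.441   1.5011 -0.0246  1.1977  0.4068]
tip in cradle mm [62.5608 77.5447 99.8039]
delta tool [-0.0027  0.0026 -0.0057]
roll 0.005005662164264457
```

View pics/g9.png

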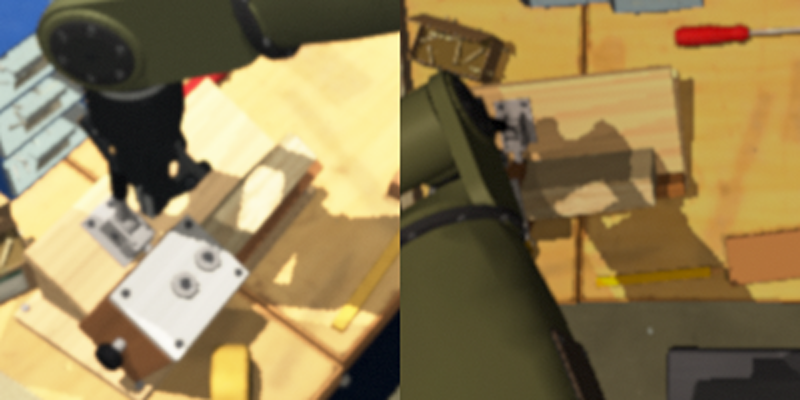

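servo_tool:
  targets:
    - {"xyz":[-0.002,0.005,0],"roll":0}
    - {"xyz":[-0.001,0.005,0],"roll":0}
    - {"xyz":[0,0.005,0],"roll":0}
    - {"xyz":[0,0.005,0],"roll":0}
    - {"xyz":[0,0.005,0],"roll":0}

```text
time: 16.37
ee_pos: [0.5249, 0.3057, 0.2372]
eef_rot: [2.093, 2.311, -0.001]
contact_force: [-2.2, 1.3, 0.5]
gripper_width: 0.0
```

```bash
python3 -c "
from go import *
o,M=st();print(o['ee_pos']+M[:,2]*.073)
show(None,YJ)"
```

```text
[0.5261 0.3045 0.1642]
t16.37 tcp [0.5249 0.3057 0.2372] yawY 0.099 z [ 0.0173 -0.0163 -0.9997] F [-2.2478  1.2858  0.5111] w 0.000 q [ 0.4735  0.4824  1.4279 -0.0239  1.2233  0.3828]
tip in cradle mm [89.7935 71.9073 89.9351]
roll 0.0009450139425277726
```

servo_tool:
  targets:
    - {"xyz":[0,0.005,0.001],"roll":0}
    - {"xyz":[0,0.005,0.001],"roll":0}
    - {"xyz":[0,0.005,0.001],"roll":0}
    - {"xyz":[0,0.005,0.001],"roll":0}
    - {"xyz":[0,0.005,0.001],"roll":0}

```text
time: 16.78
ee_pos: [0.5527, 0.3084, 0.2329]
eef_rot: [2.093, 2.311, 0.0]
contact_force: [-1.5, -0.1, -0.5]
gripper_width: 0.002
```

```bash
python3 -c "
from go import *
o,M=st();print(o['ee_pos']+M[:,2]*.073)
show(None,YJ)"
```

```text
[0.554  0.3073 0.1599]
t16.78 tcp [0.5527 0.3084 0.2329] yawY 0.099 z [ 0.0177 -0.0159 -0.9997] F [-1.4853 -0.0855 -0.4697] w 0.002 q [ 0.4571  0.5417  1.3493 -0.0233  1.2419  0.3658]
tip in cradle mm [111.9007  71.9122  72.1323]
roll 0.0009462585307908888
```

servo_tool:
  targets:
    - {"xyz":[0,0.005,0.001],"roll":0}
    - {"xyz":[0,0.005,0.002],"roll":0}
    - {"xyz":[0,0.004,0.003],"roll":0}
    - {"xyz":[0,0.004,0.003],"roll":0}

```text
time: 17.12
ee_pos: [0.573, 0.3103, 0.2232]
eef_rot: [2.093, 2.311, -0.0]
contact_force: [-3.3, -0.8, 0.7]
gripper_width: -0.0
```

```bash
python3 -c "
from go import *
o,M=st();print(o['ee_pos']+M[:,2]*.073)
show(None,YJ);snap('g10')"
```

```text
[0.5743 0.3091 0.1502]
t17.12 tcp [0.573  0.3103 0.2232] yawY 0.099 z [ 0.0175 -0.016  -0.9997] F [-3.2643 -0.8219  0.6685] w -0.000 q [ 0.446   0.5917  1.295  -0.0232  1.246   0.3545]
tip in cradle mm [124.6568  71.805   53.5996]
roll 0.000997888478640796
```

View pics/g10.png

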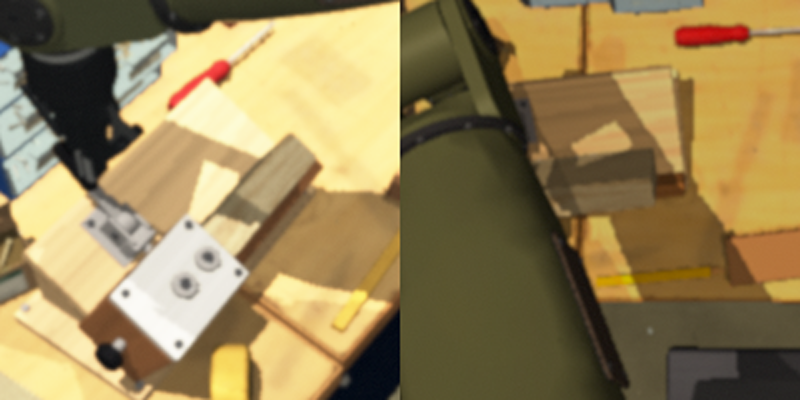

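servo_tool:
  targets:
    - {"xyz":[0,0.004,0.003],"roll":0}
    - {"xyz":[0,0.003,0.003],"roll":0}
    - {"xyz":[0,0.003,0.003],"roll":0}

```text
time: 17.47
ee_pos: [0.5832, 0.3112, 0.2137]
eef_rot: [2.093, 2.311, -0.001]
contact_force: [-7.1, -0.6, 6.5]
gripper_width: 0.002
```

servo_tool:
  targets:
    - {"xyz":[0,0.002,0.002],"roll":0}
    - {"xyz":[0,0.002,0.002],"roll":0}

```text
time: 17.63
ee_pos: [0.5856, 0.3118, 0.2118]
eef_rot: [2.095, 2.315, -0.01]
contact_force: [-35.9, -11.0, 34.0]
gripper_width: -0.001
```

```bash
python3 -c "
from go import *
o,M=st();print(o['ee_pos']+M[:,2]*.073)
show(None,YJ)"
```

```text
[0.5864 0.3105 0.1388]
t17.63 tcp [0.5856 0.3118 0.2118] yawY 0.100 z [ 0.01   -0.0175 -0.9998] F [-35.8649 -11.0044  34.0002] w -0.001 q [ 0.4393  0.6316  1.2592 -0.0212  1.2492  0.3463]
tip in cradle mm [129.523   72.0083  37.6366]
roll 0.0018641366588250108
```

The force rose sharply at the expected closed position, so the lever is on its end stop. I'll back off at once.

servo_tool:
  targets:
    - {"xyz":[0,-0.003,-0.003],"roll":0}
    - {"xyz":[0,-0.008,-0.01],"roll":0}
    - {"xyz":[0,0,-0.025],"roll":0}
    - {"xyz":[0,0,-0.035],"roll":0}
    - {"xyz":[-0.01,0,-0.03],"roll":0}

```text
time: 18.05
ee_pos: [0.5734, 0.3029, 0.3108]
eef_rot: [2.097, 2.32, -0.029]
contact_force: [1.6, 0.5, -0.0]
gripper_width: 0.001
```

servo_tool:
  targets:
    - {"xyz":[-0.035,-0.01,0],"roll":0}
    - {"xyz":[-0.038,-0.01,0],"roll":0}
    - {"xyz":[-0.038,-0.01,0],"roll":0}
    - {"xyz":[-0.038,-0.01,0],"roll":0}
    - {"xyz":[-0.038,-0.01,0],"roll":0}
    - {"xyz":[-0.038,-0.01,0],"roll":0}
    - {"xyz":[-0.038,-0.01,0],"roll":0}
    - {"xyz":[-0.038,-0.01,0],"roll":0}

```text
time: 18.72
ee_pos: [0.5248, -0.012, 0.3236]
eef_rot: [2.08, 2.321, -0.007]
contact_force: [1.5, -0.9, -0.1]
gripper_width: 0.002
```

```bash
python3 -c "
from go import *
show()
a=r.read_camera('scene')[:,:,::-1];b=r.read_camera('top')[:,:,::-1]
cv2.imwrite('pics/z11.png',np.hstack([cv2.resize(a[220:350,160:290],None,fx=3,fy=3,interpolation=cv2.INTER_CUBIC),cv2.resize(b[170:300,140:270],None,fx=3,fy=3,interpolation=cv2.INTER_CUBIC)]))
"
```

```text
t18.72 tcp [ 0.5248 -0.012   0.3236] yawY 0.110 z [ 0.0156 -0.0201 -0.9997] F [ 1.5092 -0.9251 -0.0714] w 0.002 q [-0.0864  0.2226  1.572  -0.0193  1.3297 -0.1915]
tip in cradle mm [ 105.9081 -244.5018  180.3597]
```

View pics/z11.png

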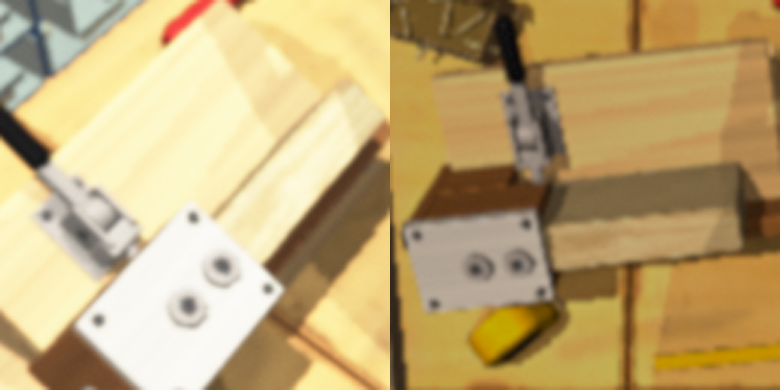

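The lever now lies over uphill, and the offcut is still under the head. I'll measure the lever angle and the rear end.

```bash
python3 -c "
from go import *
a=r.read_camera('scene')[:,:,::-1];b=r.read_camera('top')[:,:,::-1]
cv2.imwrite('pics/z12.png',np.hstack([cv2.resize(a[235:305,140:210],None,fx=5.7,fy=5.7,interpolation=cv2.INTER_CUBIC),cv2.resize(b[165:235,150:220],None,fx=5.7,fy=5.7,interpolation=cv2.INTER_CUBIC)]))
cv2.imwrite('pics/z13.png',np.hstack([cv2.resize(a[220:320,190:290],None,fx=4,fy=4,interpolation=cv2.INTER_CUBIC),cv2.resize(b[190:290,170:270],None,fx=4,fy=4,interpolation=cv2.INTER_CUBIC)]))
"
```

```text
(no output)
```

View pics/z12.png

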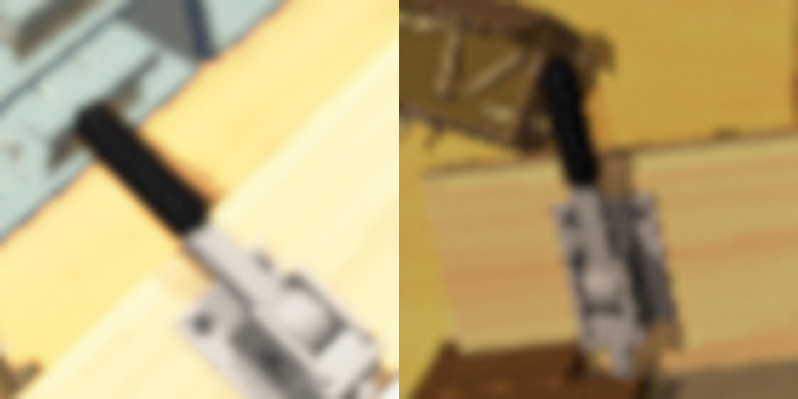

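View pics/z13.png

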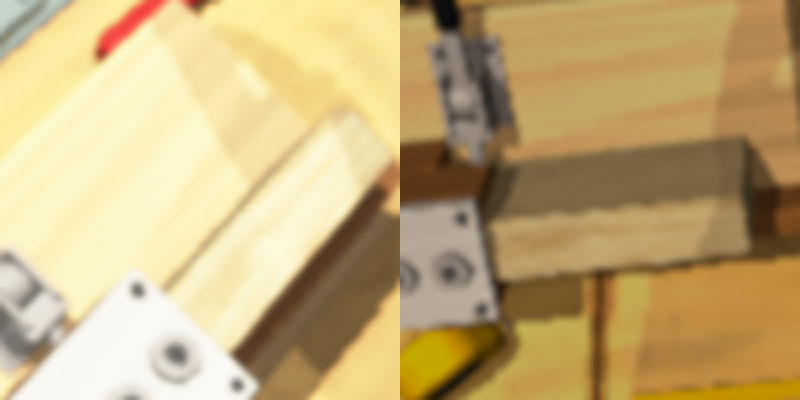

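```bash
python3 -c "
from go import *
S=(np.array([(93,118),(192,217)])+.5)/5.7-.5+[140,235]
T=(np.array([(158,70),(186,180)])+.5)/5.7-.5+[150,165]
P=tri(S,T);c=(P[:,:3]-p[:3])@Rc*1e3;print(c,P[:,3])
for q in c: print(np.arctan2(q[0]-72,q[2]-22)-.32)
d=c[0]-c[1];print(np.arctan2(d[0],d[2])-.32)
# predicted px of lever_end/tip at angles
for al in (1.0,1.1,1.2):
  for n in('scene','top'): print(al,n,proj(n,np.array([c2w(72+q*np.sin(.32+al),74,22+q*np.cos(.32+al)) for q in (60,98)])).round(1).tolist())
print(S,T)
"
```

```text
[[168.2973  77.0178  32.9371]
 [120.9604  75.8453  31.7072]] [0.0029 0.0005]
1.1377045132962598
1.05506793791343
1.2248206036512899
1.0 scene [[171.3, 267.7], [158.4, 252.0]]
1.0 top [[181.7, 193.1], [177.8, 179.6]]
1.1 scene [[170.1, 268.3], [156.5, 253.1]]
1.1 top [[182.2, 191.8], [178.6, 177.5]]
1.2 scene [[169.1, 269.1], [155.0, 254.7]]
1.2 top [[182.6, 190.8], [179.4, 175.8]]
[[155.9035 255.2895]
 [173.2719 272.6579]] [[177.307  176.8684]
 [182.2193 196.1667]]
```

```bash
python3 -c "
from go import *
S=(np.array([(347,108),(395,157)])+.5)/4-.5+[190,220]
T=(np.array([(343,196),(350,250)])+.5)/4-.5+[170,190]
print((tri(S,T)[:,:3]-p[:3])@Rc*1e3)
r.sign_off();print(r.get_obs()['time'])"
```

```text
[[ 16.3893 -89.9261  88.5673]
 [-18.4053 -89.4421  88.9072]]
the job is handed in; nothing more can be done
the job is handed in; nothing more can be done
```

The offcut is in the jig, against the length stop and clamped, and I handed the job in at about 19 s. The gripper was clear of everything by then.

**What I did:**
- **Seating:** I set the offcut upright on the cradle floor and let it lean back onto the fence against the downhill finger.
- **Sliding in:** I pushed it endways with the closed fingers. Sliding took about 2 N until it met the stop at about 14 N, with its front end about 36 mm inside the mouth. I then eased off.
- **Clamping:** I pushed the lever over to its end stop and backed away.

**What the last checks showed:**
- **Offcut:** its rear end was at y ≈ -90 mm after clamping, against -89 mm before, so it had not moved within what the cameras can tell. Its top was 89 mm above the floor and its sides at x ≈ -18 and +16 mm, which is seated on the floor and against the fence within error.
- **Lever:** its direction measured 1.22 rad. The single tip point gave 1.14, and a less certain point at the root of the grip gave 1.06. The sharp rise in force at the end of the push agrees with fully closed.

**What went less well:**
- **Force peaks:** these were higher than I wanted. They reached about 40 N when the offcut first touched the floor and about 50 N from the fingertip at the lever's end stop. I don't know whether fingertip contact counts toward the 40 N limit on the arm and gripper body.
- **Push to the stop:** mid-slide I pressed down on the offcut with about 12 N, and raised the tool to correct it. At the stop I held about 14 N for roughly 0.7 s before easing off.
- **Not re-checked:** I did not test the contact with the stop again after clamping.

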